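Unplug the charged battery from its sloped dock

ROBOT

A 6-joint arm with a two-finger parallel gripper is mounted at the origin on a cart in front of the work surface, level with it; the furniture and walls round the work are solid. World frame = base frame: x ahead of the robot, y to its left, z up, the work surface at z = 0. Lengths are in mm, angles in rad, forces in N, time in s.
With the tool pointing down it reaches from about 400 to 925 mm from the base axis. Payload 12.5 kg.
Tool frame: the origin (TCP) lies on the centre line of the jaws, within the pads' length; the fingertips stand 19 mm ahead of it and the grasp point (between the pads) is the TCP; z points along the fingers, y is the line along which they close (so a half turn about z gives the same grasp; the last joint's range is limited). The gripper opens to 95 mm and grips with 3 to 60 N. Pads are 20 mm wide; open, the fingers measure 119 mm over their backs; the gripper's body (75 mm by 180 mm) begins 59 mm behind the grasp point.
Start: joints at [-1.353, 0.491, 1.559, -0, 1.092, -0.106], TCP at [198.88, -592.532, 204.961] pointing down, gripper open.
Joint ranges: [-3.1, 3.1], [-0.84, 2.19], [0.05, 2.79], [-1.13, 4.28], [0.06, 2.93], [-2.69, 2.69]. Speed limits (rad/s): [2.22, 2.22, 2.79, 3.14, 3.14, 3.14].

INTERFACE

Orientations are given as [roll, pitch, yaw] about the fixed x, y, z axes, in that order (R = Rz(yaw) Ry(pitch) Rx(roll)).
In Python, from cell import state, read_camera, job_done gives the robot as it stands.
- The arm moves only by the tool arm_command, never from a script. Its argument "deltas" is a list of rows, each an object of numbers: "dx", "dy", "dz": the shift along the world's x, y, z in m; "yaw": the turn about the world's z in degrees. In form: [{"dx": .., "dy": .., "dz": .., "yaw": ..}, ...]. A call has 1 to 20 rows; each row shifts and turns the commanded pose from where the row before left it; what a row does not reach is not made up. A row lasts 1/10 s, in which the tool goes at most 50 mm and 8.59 degrees, less where a joint would pass 70% of its speed; a pose out of reach is approached as far as the arm can. A call with a gripper value outside its range is refused whole. "gripper" is the finger opening in m, from 0 to 0.0951, set as the call begins (left out, the last holds). The fingers move at their own pace and stop on an object; the grip force is fixed at half the most. Time passes only in rows, so rows that do not move let the fingers close. It gives the time, the measured TCP pose, the force, the opening and the grip force at its end, in the units of the state.
- state(): the state, without advancing time (a new reading comes with each control period).
- read_camera(name): name is "scene" or "top" or "wrist"; returns a dict with "color" (480x640x3 uint8, red, green, blue), "range_z" (480x640 float32, mm along the optical axis (not along the pixel's ray), 0 where there is no reading), "fx", "fy", "cx", "cy" (pixels), "k1" (the pictures are not rectified: a ray, as slopes to the right and down, at radius r is drawn at 1 + k1 r^2 times it, then the intrinsics apply), "extrinsics" (4x4, takes a point from camera to world coordinates). Camera axes: x right, y up, looking along -z (the intrinsics and any distortion apply to the point x, -y, -z); pixel columns grow to the right and rows downward; lengths in mm; the calibration is good to about 2 mm. A picture is of the moment at which its call begins.
- job_done(): hands the job in; it is judged then, once.
The state is a dict: "t": time; "joints": joint angles; "qvel": joint speeds; "tau": joint torques, N m; "eef_pos": TCP position; "tcp_rot": TCP orientation; "ft_force": force on the tool from outside, world axes, zero at the start; "moment": the same for the moment, N m; "opening": opening from 0.0 (shut) to 1.0 (fully open); "grip_force": force on a finger pad.
Only numpy, scipy, OpenCV 4.12 (cv2) and the standard library are available. Lean on these libraries where they do the work, as an engineer would, in place of code of your own. Each camera call takes 0.05 s, during which the arm holds its last target. There are 200 camera calls.

TASK

The lamp battery has finished charging. Pull the orange battery pack out of its sloping charging dock, where two sprung catches hold it, and set it down gently, standing upright on its black foot, in the steel tray. Leave the timer, the flask and the vial where they stand.

Things in the scene. Friction and masses are not known exactly. Their poses are not given: they have to be found in the camera images.
- pack: Orange battery pack, black at its foot: a block 50 (x) by 40 (y) by 125 mm (z), about 0.3 kg. Origin: centre of its foot; z runs along its length to the orange top and is the direction in which it pulls out. Plugged in, its lowest 45 mm are in the socket, 80 mm stand free. Grip its ribbed y faces, 40 mm apart; the ribs' middle is 86 mm from the foot. Grooves for the catches lie 24 mm from it.
- dock: White charging dock, fixed; grey base 150 by 112 mm. Origin: on the bench under the socket; z up, front (green light) at -x. The socket, 53 by 43 mm, 45 mm deep, leans 25 degrees, its mouth tipped back towards +x; rim up to 89 mm high. A sprung steel catch in each y wall grips the pack's grooves: pulling along its length takes about 10 to 15 N over the first 5 mm, then 4 to 8 N.
- socket_floor (a point): Centre of the floor of the dock's socket, where the pack's foot sits when plugged in.
- tray: Shallow open steel tray, loose, 83 (x) by 141 (y) mm outside, 80 by 136 mm inside, floor 2 mm thick, walls 20 mm high. Origin: centre of its underside; z up.
- timer: White kitchen-style timer, 66 by 66 by 20 mm, lying on the bench; a bystander. Origin: centre of its underside.
- flask: Small clear conical flask, 64 mm across, 108 mm high, empty, standing on the bench; a bystander. Origin: centre of its underside.
- vial: Small glass vial, 23 mm across, 62 mm high, standing on the bench; a bystander. Origin: centre of its underside.
Things that resemble listed ones, but are neither listed nor needed, are in the scene too. What is shaped like the pack but green or red is not meant.

How it is judged (in metres and radians):
On the way:
1. the pack is drawn clear of the socket, in the gripper (distance between pack and socket_floor above 0.06 m and contact force between the fingers and pack above 1 N), for 0.1 s.
At the end, for the whole second after the job is handed in: The pack stands at rest inside the tray, its foot on the tray floor (within 8 mm of the tray's underside level), upright within about 6 degrees with the orange end up; the tray lies flat on the bench (x of pack in the frame of tray between -0.03 and 0.03 m and y of pack in the frame of tray between -0.06 and 0.06 m and z of pack in the frame of tray below 0.008 m and angle between pack's own z axis and vertical below 0.1 rad and angle between tray's own z axis and vertical below 0.06 rad and linear speed of pack below 0.02 m/s and angular speed of pack below 0.1 rad/s); the robot touches nothing.
It fails at once if the pack is dropped or flung (moving faster than 0.5 m/s with no finger on it) (contact force between the fingers and pack below 0.05 N and linear speed of pack above 0.5 m/s).
It fails at once if the timer is displaced by more than 30 mm or tipped over (distance of timer from where it was at the start of the episode above 0.03 m or angle between timer's own z axis and vertical above 0.6 rad).
It fails at once if the flask is displaced by more than 30 mm or tipped over (distance of flask from where it was at the start of the episode above 0.03 m or angle between flask's own z axis and vertical above 0.6 rad).
It fails at once if the vial is displaced by more than 30 mm or tipped over (distance of vial from where it was at the start of the episode above 0.03 m or angle between vial's own z axis and vertical above 0.6 rad).
It also fails if it takes over 42 s, if anything falls off the work surface, if the arm or the gripper's body presses on something with over 40 N, if the wrist force passes 120 N, or if a joint passes its speed limit or range.

## Working session

There is one attempt and no reset: what is moved stays moved. The work goes in short steps, Python scripts to look and compute and a tool call to move; the robot and the scene stay as the last step left them, time stands still between calls to the robot, and variables do not carry over. Pictures are saved under pics/ and viewed, at most 10 in all, crops included, and the job is handed in when it is done.

Besides the shell and the picture viewer there is one more tool, called after ">>>" as name(argument=value, ...) on one line, values as JSON. arm_command: Moves the arm, as the interface text tells. Its arguments: {"type":"object","properties":{"deltas":{"type":"array"},"gripper":{"type":"number"}},"required":["deltas"]}

```bash
mkdir -p pics; ls; cat > h.py <<'E'
import numpy as np,cv2
from cell import state,read_camera,job_done
def world(c):
    h,w=c["range_z"].shape
    u,v=np.meshgrid(np.arange(w),np.arange(h))
    K=np.array([[c["fx"],0,c["cx"]],[0,c["fy"],c["cy"]],[0,0,1.]])
    p=cv2.undistortPoints(np.stack([u,v],-1).reshape(-1,1,2).astype(np.float64),K,np.array([c["k1"],0,0,0.])).reshape(h,w,2)
    z=c["range_z"].astype(float)
    P=np.stack([p[...,0]*z,-p[...,1]*z,-z,np.ones_like(z)],-1)@np.array(c["extrinsics"]).T
    P[z==0]=np.nan
    return P[...,:3]
def snap(n,tag):
    c=read_camera(n); np.savez(f"{tag}.npz",color=c["color"],P=world(c)); cv2.imwrite(f"pics/{tag}.png",c["color"][...,::-1]); return c
E
python3 - <<'E'
from h import *
for n in("scene","top"):
    c=snap(n,n+"1"); print(n,c["fx"],c["k1"],np.round(c["extrinsics"],2).tolist())
print(state())
E
```

```text
pics
scene 563.5798073659182 -0.04695978608008106 [[-0.75, 0.26, -0.61, -47.33], [-0.67, -0.29, 0.69, 717.98], [0.0, 0.92, 0.39, 449.47], [0.0, 0.0, 0.0, 1.0]]
top 535.5690545327791 -0.15011318650794828 [[-0.01, 1.0, -0.09, 506.86], [-1.0, -0.01, 0.03, 13.26], [0.03, 0.09, 1.0, 911.96], [0.0, 0.0, 0.0, 1.0]]
{'t': 0.1, 'joints': array([-1.35262142e+00,  4.91454617e-01,  1.55941663e+00,  2.81750969e-05,
        1.09173014e+00, -1.05614597e-01]), 'qvel': array([-0.00015954, -0.00137456, -0.00357488,  0.0015414 , -0.00157045,
        0.0003938 ]), 'tau': array([ 4.16965588e-03, -6.13621545e+01, -2.58605468e+01,  6.94173295e-02,
        4.70330066e-02, -4.03465754e-05]), 'eef_pos': array([ 198.81680446, -592.27408199,  204.43826147]), 'tcp_rot': array([-3.14059217e+00, -1.31190530e-04,  3.23776442e-01]), 'ft_force': array([-1.09768639,  0.2635052 , -0.18798265]), 'moment': array([0.02728035, 0.03795266, 0.07237394]), 'grip_force': 0.0, 'opening': 1.0006685834259565}
```

View pics/scene1.png

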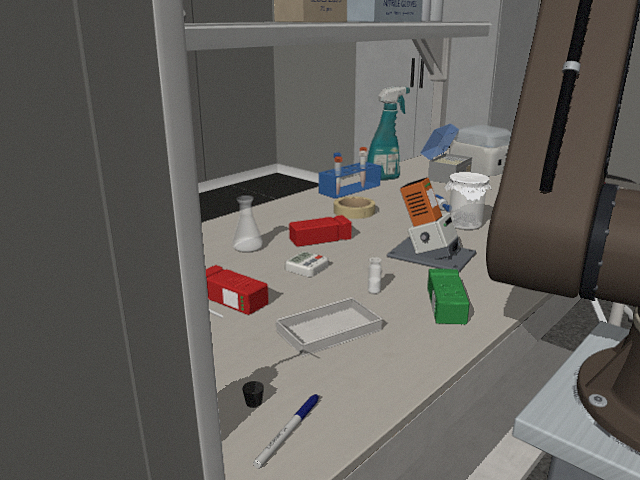

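View pics/top1.png

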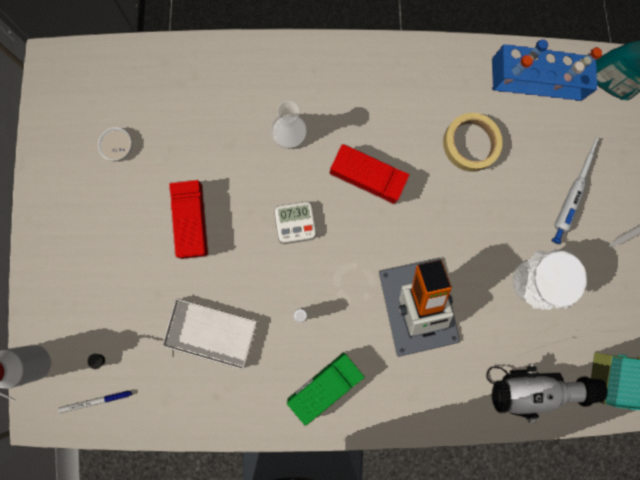

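The pack meant is the orange one in the dock: top (432,288), scene (421,203). The look-alikes are green at top (325,388) and red at (188,220) and (370,173). The tray is at top (212,332), the timer (295,222), the flask (289,130) and the vial (300,315).

```bash
python3 - <<'E'
from h import *
d={n:np.load(n+"1.npz") for n in("scene","top")}
def orange(n):
    c=d[n]["color"]; P=d[n]["P"]; h=cv2.cvtColor(c,cv2.COLOR_RGB2HSV)
    return (h[...,0]>=5)&(h[...,0]<=16)&(h[...,1]>170)&(h[...,2]>60),P
C={}
for n,(a,b,u,v) in {"scene":(170,260,390,460),"top":(250,325,400,465)}.items():
    m,P=orange(n); k=np.zeros_like(m);k[a:b,u:v]=1; m&=k
    Q=P[m]; Q=Q[np.isfinite(Q[:,0])]
    print(n,len(Q),np.percentile(Q,[1,50,99],0).round(1).tolist())
    # normals of patches
    dx=np.roll(P,-2,1)-np.roll(P,2,1); dy=np.roll(P,-2,0)-np.roll(P,2,0)
    N=np.cross(dy,dx); N/=np.linalg.norm(N,axis=-1,keepdims=True)
    N=N[m&np.isfinite(N[...,0])]
    # cluster
    _,l,cen=cv2.kmeans(N.astype(np.float32),4,None,(3,50,1e-4),5,cv2.KMEANS_PP_CENTERS)
    print([(int((l==i).sum()),cen[i].round(2).tolist()) for i in range(4)])
# base grey, tray, bystanders in top
P=d["top"]["P"]
def box(a,b,u,v,zl,zh):
    s=P[a:b,u:v].reshape(-1,3); s=s[(s[:,2]>zl)&(s[:,2]<zh)]
    r=cv2.minAreaRect(s[:,:2].astype(np.float32)); return len(s),np.round(r[0],1),np.round(r[1],1),round(r[2],1),s.max(0).round(0)
print("bench",np.nanmedian(P[300:330,120:150].reshape(-1,3),0))
print("tray",box(290,375,155,275,8,30))
print("base",box(250,365,370,470,5,25))
print("rim",box(250,365,370,470,60,95))
for n,a in {"timer":(195,250,265,325,10,40),"vial":(300,330,285,315,40,80),"flask":(95,155,265,312,20,130),"green":(345,430,280,370,10,80)}.items(): print(n,box(*a))
img=d["top"]["color"]; s=d["scene"]["color"]
cv2.imwrite("pics/crop.png",np.hstack([cv2.resize(i[...,::-1],(400,400),interpolation=2) for i in(img[240:370,360:490],s[165:275,370:480])]))
E
```

```text
scene 958 [[482.6, -209.3, 69.8], [512.8, -171.5, 110.4], [548.3, -162.2, 153.8]]
[(197, [-0.8299999833106995, -0.07999999821186066, 0.41999998688697815]), (362, [-0.41999998688697815, 0.8399999737739563, -0.05999999865889549]), (91, [0.009999999776482582, 0.3400000035762787, 0.8500000238418579]), (306, [0.09000000357627869, 0.9200000166893005, 0.10000000149011612])]
top 713 [[481.5, -213.7, 73.2], [513.5, -175.6, 122.3], [550.5, -165.9, 156.4]]
[(372, [-0.2199999988079071, 0.949999988079071, 0.05000000074505806]), (57, [-0.4099999964237213, -0.5600000023841858, 0.550000011920929]), (52, [0.20000000298023224, 0.4699999988079071, 0.75]), (219, [-0.8399999737739563, -0.05999999865889549, 0.4699999988079071])]
bench [ 4.83997232e+02  2.88199267e+02 -4.24629786e-01]
tray (504, array([451.9, 157.3]), array([142.5,  84. ]), 73.8, array([509., 235.,  25.]))
base (2609, array([ 496.6, -218.5]), array([151.2, 156.2]), 10.3, array([ 576., -129.,   24.]))
rim (1167, array([ 490.8, -195.2]), array([83. , 79.7]), 79.8, array([ 536., -152.,   95.]))
timer (1419, array([638.8,  12.3]), array([65.3, 64.5]), 8.6, array([674.,  46.,  24.]))
vial (107, array([481.7,   6.1]), array([22.7, 21.5]), 44.5, array([493.,  17.,  66.]))
flask (1076, array([796.6,  21.9]), array([55.4, 60.6]), 14.1, array([826.,  52., 112.]))
green (2554, array([360.3, -33.8]), array([ 52.2, 127.1]), 38.4, array([418.,  30.,  45.]))
```

View pics/crop.png

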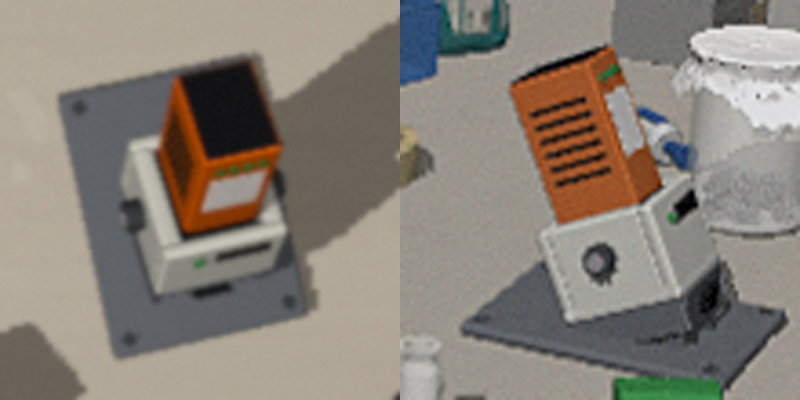

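The crop confirms it: the orange pack (black top face, ribs on the y face) sits in the white dock with the green light at the front, towards the robot. Now I'll fit the box model to get its pose.

```bash
python3 - <<'E'
from h import *
from scipy.optimize import least_squares
from scipy.spatial.transform import Rotation as R
S=[]
for n,(a,b,u,v) in {"scene":(170,262,390,462),"top":(250,325,400,465)}.items():
    z=np.load(n+"1.npz"); c=z["color"]; h=cv2.cvtColor(c,cv2.COLOR_RGB2HSV)
    m=(h[...,0]>=5)&(h[...,0]<=16)&(h[...,1]>170)&(h[...,2]>60)
    k=np.zeros(m.shape,np.uint8);k[a:b,u:v]=m[a:b,u:v]
    k=cv2.morphologyEx(k,cv2.MORPH_CLOSE,np.ones((9,9)))
    k=cv2.erode(k,np.ones((3,3)))
    Q=z["P"][k>0]; Q=Q[np.isfinite(Q[:,0])&(Q[:,2]>85)]; S.append(Q)
def res(p,Q):
    q=(Q-p[:3])@R.from_euler("zy",[p[3],p[4]]).as_matrix()   # z axis tips to +x with +pitch
    a=np.abs(q)-[25,20,62.5]
    out=np.linalg.norm(np.maximum(a,0),axis=1); ins=np.minimum(a.max(1),0)
    return out+ins
for Q in S+[np.vstack(S)]:
  r=least_squares(res,[500,-190,100,.2,.436],args=(Q,),loss="soft_l1",f_scale=2,x_scale=[1,1,1,.01,.01])
  p=r.x; M=R.from_euler("zy",p[3:]).as_matrix()
  print(len(Q),np.abs(r.fun).mean().round(2),p[:3].round(1),np.degrees(p[3:]).round(1),"foot",(p[:3]-M[:,2]*62.5).round(1),"grip86",(p[:3]+M[:,2]*23.5).round(1),"axis",M[:,2].round(3),"top",(p[:3]+M[:,2]*62.5).round(1))
# tray: rim points
P=np.load("top1.npz")["P"][290:375,155:275].reshape(-1,3); 
t=P[(P[:,2]>12)&(P[:,2]<26)]; print("tray rim",cv2.minAreaRect(t[:,:2].astype(np.float32)))
P=np.load("top1.npz")["P"]; print("floor",np.median(P[320:345,195:235,2]))
for n in("top",): 
    Q=P[(P[...,2]>40)&(P[...,2]<400)]; 
print(state()["joints"])
E
```

```text
840 1.64 [ 512.1 -189.    85.8] [ 9.3 23.9] foot [ 486.8 -189.    28.6] grip86 [ 521.6 -189.   107.3] axis [0.405 0.    0.914] top [ 537.4 -189.   142.9]
587 1.0 [ 512.4 -190.6   88.9] [10.4 25.2] foot [ 485.8 -190.6   32.3] grip86 [ 522.4 -190.6  110.1] axis [ 0.426 -0.     0.905] top [ 539.  -190.6  145.4]
1427 1.46 [ 512.8 -189.6   88.9] [ 9.7 24.8] foot [ 486.5 -189.6   32.2] grip86 [ 522.6 -189.6  110.3] axis [0.42  0.    0.908] top [ 539.  -189.6  145.6]
tray rim ((451.9413146972656, 157.28927612304688), (142.45065307617188, 83.96092987060547), 73.83552551269531)
floor nan
[-1.35262142e+00  4.91454617e-01  1.55941663e+00  2.81750969e-05
  1.09173014e+00 -1.05614597e-01]
```

```bash
python3 - <<'E'
from h import *
from scipy.optimize import least_squares
from scipy.spatial.transform import Rotation as R
S=[]
for n,(a,b,u,v) in {"scene":(170,262,390,462),"top":(250,325,400,465)}.items():
    z=np.load(n+"1.npz"); c=z["color"]; h=cv2.cvtColor(c,cv2.COLOR_RGB2HSV)
    m=(h[...,0]>=5)&(h[...,0]<=16)&(h[...,1]>170)&(h[...,2]>60)
    k=np.zeros(m.shape,np.uint8);k[a:b,u:v]=m[a:b,u:v]
    k=cv2.morphologyEx(k,cv2.MORPH_CLOSE,np.ones((9,9)))
    k=cv2.erode(k,np.ones((3,3)))
    Q=z["P"][k>0]; Q=Q[np.isfinite(Q[:,0])&(Q[:,2]>85)]; S.append(Q)
def res(p,Q):
    q=(Q-p[:3])@R.from_euler("ZY",[p[3],p[4]]).as_matrix()
    a=np.abs(q)-[25,20,62.5]
    return np.linalg.norm(np.maximum(a,0),axis=1)+np.minimum(a.max(1),0)
for Q in S+[np.vstack(S)]:
  r=least_squares(res,[500,-190,100,.2,.436],args=(Q,),loss="soft_l1",f_scale=2,x_scale=[1,1,1,.01,.01])
  p=r.x; M=R.from_euler("ZY",p[3:]).as_matrix()
  print(len(Q),np.abs(r.fun).mean().round(2),p[:3].round(1),np.degrees(p[3:]).round(1),"foot",(p[:3]-M[:,2]*62.5).round(1),"grip86",(p[:3]+M[:,2]*23.5).round(1),"axis",M[:,2].round(3),"top",(p[:3]+M[:,2]*62.5).round(1))
E
```

```text
840 1.3 [ 511.7 -191.4   85.7] [10.4 25. ] foot [ 485.8 -196.1   29. ] grip86 [ 521.5 -189.6  107. ] axis [0.415 0.076 0.907] top [ 537.7 -186.6  142.3]
587 0.45 [ 512.6 -193.4   88.8] [11.2 25.4] foot [ 486.3 -198.6   32.4] grip86 [ 522.5 -191.4  110.1] axis [0.421 0.084 0.903] top [ 538.9 -188.1  145.3]
1427 1.19 [ 512.5 -192.    88.4] [10.4 25.2] foot [ 486.3 -196.7   31.8] grip86 [ 522.3 -190.1  109.6] axis [0.419 0.077 0.905] top [ 538.7 -187.2  144.9]
```

>>> arm_command(deltas=[{"dz": 0.03}, {"dz": 0.03}, {"dx": 0.023, "dy": 0.0285, "yaw": -1}, {"dx": 0.023, "dy": 0.0285, "yaw": -1}, {"dx": 0.023, "dy": 0.0285, "yaw": -1}, {"dx": 0.023, "dy": 0.0285, "yaw": -1}, {"dx": 0.023, "dy": 0.0285, "yaw": -1}, {"dx": 0.023, "dy": 0.0285, "yaw": -1}, {"dx": 0.023, "dy": 0.0285, "yaw": -1}, {"dx": 0.023, "dy": 0.0285, "yaw": -0.75}, {"dx": 0.023, "dy": 0.0285}, {"dx": 0.023, "dy": 0.0285}, {"dx": 0.023, "dy": 0.0285}, {"dx": 0.023, "dy": 0.0285}, {"dx": 0.023, "dy": 0.0285}, {"dx": 0.023, "dy": 0.0285}, {}, {}], gripper=0.095)

```text
$.deltas[0]: bad value
```

>>> arm_command(deltas=[{"dx": 0, "dy": 0, "dz": 0.03, "yaw": 0}, {"dx": 0, "dy": 0, "dz": 0.03, "yaw": 0}, {"dx": 0.023, "dy": 0.0285, "dz": 0, "yaw": -1}, {"dx": 0.023, "dy": 0.0285, "dz": 0, "yaw": -1}, {"dx": 0.023, "dy": 0.0285, "dz": 0, "yaw": -1}, {"dx": 0.023, "dy": 0.0285, "dz": 0, "yaw": -1}, {"dx": 0.023, "dy": 0.0285, "dz": 0, "yaw": -1}, {"dx": 0.023, "dy": 0.0285, "dz": 0, "yaw": -1}, {"dx": 0.023, "dy": 0.0285, "dz": 0, "yaw": -1}, {"dx": 0.023, "dy": 0.0285, "dz": 0, "yaw": -0.75}, {"dx": 0.023, "dy": 0.0285, "dz": 0, "yaw": 0}, {"dx": 0.023, "dy": 0.0285, "dz": 0, "yaw": 0}, {"dx": 0.023, "dy": 0.0285, "dz": 0, "yaw": 0}, {"dx": 0.023, "dy": 0.0285, "dz": 0, "yaw": 0}, {"dx": 0.023, "dy": 0.0285, "dz": 0, "yaw": 0}, {"dx": 0.023, "dy": 0.0285, "dz": 0, "yaw": 0}, {"dx": 0, "dy": 0, "dz": 0, "yaw": 0}, {"dx": 0, "dy": 0, "dz": 0, "yaw": 0}], gripper=0.095)

```text
t: 1.9
eef_pos: [520.9, -193.0, 264.6]
tcp_rot: [-3.141, 0.001, 0.19]
ft_force: [-0.1, 0.4, -0.6]
opening: 0.998
grip_force: 0.0
```

```bash
cat >> h.py <<'E'
from scipy.optimize import least_squares
from scipy.spatial.transform import Rotation as R
def fit(P,c,p0,zmin,rad=90):
    h=cv2.cvtColor(c,cv2.COLOR_RGB2HSV)
    m=(h[...,0]>=5)&(h[...,0]<=16)&(h[...,1]>150)&(h[...,2]>50)&(np.linalg.norm(np.nan_to_num(P)-p0[:3],axis=-1)<rad)
    k=cv2.morphologyEx(m.astype(np.uint8),cv2.MORPH_CLOSE,np.ones((11,11)))
    Q=P[k>0]; Q=Q[np.isfinite(Q[:,0])&(Q[:,2]>zmin)]
    def res(p):
        q=(Q-p[:3])@R.from_euler("ZY",p[3:]).as_matrix(); a=np.abs(q)-[25,20,62.5]
        return np.linalg.norm(np.maximum(a,0),axis=1)+np.minimum(a.max(1),0)
    r=least_squares(res,p0,loss="soft_l1",f_scale=1,x_scale=[1,1,1,.01,.01]); p=r.x; ax=R.from_euler("ZY",p[3:]).as_matrix()[:,2]
    print(len(Q),np.abs(r.fun).mean().round(2),"yaw,tilt",np.degrees(p[3:]).round(1),"foot",(p[:3]-ax*62.5).round(1),"grip86",(p[:3]+ax*23.5).round(1))
    return p
E
python3 - <<'E'
from h import *
c=snap("wrist","w1"); fit(np.load("w1.npz")["P"],c["color"],[512,-192,88,.19,.436],90)
print(state()["eef_pos"],np.degrees(state()["tcp_rot"]))
E
```

```text
889 0.47 yaw,tilt [11.3 25. ] foot [ 487.3 -195.    32.1] grip86 [ 523.  -187.9  110. ]
[ 520.5902941  -193.62188434  264.683726  ] [-1.79995365e+02  3.72295265e-02  1.08307377e+01]
```

View pics/w1.png

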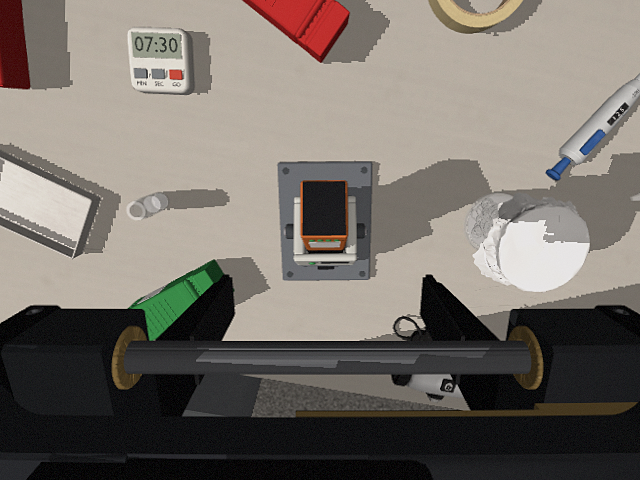

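The wrist view shows the pack at (324,213), square to the jaws and centred between the fingers, which agrees with the fits. I'll descend and grip.

>>> arm_command(deltas=[{"dx": 0.004, "dy": 0.004, "dz": -0.02, "yaw": 0.3}, {"dx": 0, "dy": 0, "dz": -0.025, "yaw": 0}, {"dx": 0, "dy": 0, "dz": -0.025, "yaw": 0}, {"dx": 0, "dy": 0, "dz": -0.025, "yaw": 0}, {"dx": 0, "dy": 0, "dz": -0.02, "yaw": 0}, {"dx": 0, "dy": 0, "dz": -0.015, "yaw": 0}, {"dx": 0, "dy": 0, "dz": -0.01, "yaw": 0}, {"dx": 0, "dy": 0, "dz": -0.01, "yaw": 0}, {"dx": 0, "dy": 0, "dz": 0, "yaw": 0}, {"dx": 0, "dy": 0, "dz": 0, "yaw": 0}])

```text
t: 2.95
eef_pos: [525.0, -189.8, 115.3]
tcp_rot: [3.141, -0.0, 0.193]
ft_force: [-0.2, -0.2, 0.6]
opening: 1.002
grip_force: 0.0
```

>>> arm_command(deltas=[{"dx": 0, "dy": 0, "dz": 0, "yaw": 0}, {"dx": 0, "dy": 0, "dz": 0, "yaw": 0}, {"dx": 0, "dy": 0, "dz": 0, "yaw": 0}, {"dx": 0, "dy": 0, "dz": 0, "yaw": 0}, {"dx": 0, "dy": 0, "dz": 0, "yaw": 0}, {"dx": 0, "dy": 0, "dz": 0, "yaw": 0}, {"dx": 0, "dy": 0, "dz": 0, "yaw": 0}, {"dx": 0, "dy": 0, "dz": 0, "yaw": 0}], gripper=0.03)

```text
t: 3.75
eef_pos: [524.9, -189.5, 115.0]
tcp_rot: [3.141, 0.0, 0.194]
ft_force: [-0.0, 0.1, 0.2]
opening: 0.42
grip_force: 30.0
```

>>> arm_command(deltas=[{"dx": 0.00083, "dy": 0.00016, "dz": 0.00181, "yaw": 0}, {"dx": 0.00083, "dy": 0.00016, "dz": 0.00181, "yaw": 0}, {"dx": 0.00083, "dy": 0.00016, "dz": 0.00181, "yaw": 0}, {"dx": 0.00083, "dy": 0.00016, "dz": 0.00181, "yaw": 0}, {"dx": 0.00083, "dy": 0.00016, "dz": 0.00181, "yaw": 0}])

```text
t: 4.25
eef_pos: [528.8, -188.7, 124.1]
tcp_rot: [-3.141, 0.001, 0.194]
ft_force: [-3.0, -1.6, -8.8]
opening: 0.421
grip_force: 30.0
```

```bash
python3 - <<'E'
from h import *
c=snap("scene","s2"); fit(np.load("s2.npz")["P"],c["color"],[516,-190,97,.19,.436],90)
c=snap("top","t2"); fit(np.load("t2.npz")["P"],c["color"],[516,-190,97,.19,.436],90)
E
```

```text
908 1.4 yaw,tilt [11.3 24.9] foot [ 491.1 -195.6   40.7] grip86 [ 526.6 -188.4  118.7]
0 nan yaw,tilt [10.9 25. ] foot [ 490.1 -195.    40.3] grip86 [ 525.7 -188.1  118.3]h.py:25: RuntimeWarning: Mean of empty slice.
  print(len(Q),np.abs(r.fun).mean().round(2),"yaw,tilt",np.degrees(p[3:]).round(1),"foot",(p[:3]-ax*62.5).round(1),"grip86",(p[:3]+ax*23.5).round(1))
  ret = ret.dtype.type(ret / rcount)
```

The pack is following: force about 9 N, no slip. I'll keep pulling along its length.

>>> arm_command(deltas=[{"dx": 0.00166, "dy": 0.00032, "dz": 0.00362, "yaw": 0}, {"dx": 0.00166, "dy": 0.00032, "dz": 0.00362, "yaw": 0}, {"dx": 0.00166, "dy": 0.00032, "dz": 0.00362, "yaw": 0}, {"dx": 0.00166, "dy": 0.00032, "dz": 0.00362, "yaw": 0}, {"dx": 0.00166, "dy": 0.00032, "dz": 0.00362, "yaw": 0}, {"dx": 0.00166, "dy": 0.00032, "dz": 0.00362, "yaw": 0}, {"dx": 0.00166, "dy": 0.00032, "dz": 0.00362, "yaw": 0}, {"dx": 0.00166, "dy": 0.00032, "dz": 0.00362, "yaw": 0}, {"dx": 0.00166, "dy": 0.00032, "dz": 0.00362, "yaw": 0}, {"dx": 0.00166, "dy": 0.00032, "dz": 0.00362, "yaw": 0}, {"dx": 0.00332, "dy": 0.00064, "dz": 0.00724, "yaw": 0}, {"dx": 0.00332, "dy": 0.00064, "dz": 0.00724, "yaw": 0}, {"dx": 0.00332, "dy": 0.00064, "dz": 0.00724, "yaw": 0}, {"dx": 0, "dy": 0, "dz": 0.015, "yaw": 0}, {"dx": 0, "dy": 0, "dz": 0.02, "yaw": 0}, {"dx": 0, "dy": 0, "dz": 0.02, "yaw": 0}, {"dx": 0, "dy": 0, "dz": 0, "yaw": 0}])

```text
t: 6.05
eef_pos: [556.7, -183.9, 239.7]
tcp_rot: [3.139, -0.004, 0.194]
ft_force: [0.3, -0.3, -2.8]
opening: 0.419
grip_force: 30.0
```

```bash
python3 - <<'E'
from h import *
c=snap("scene","s3"); print(state()["eef_pos"],state()["ft_force"],state()["opening"],state()["grip_force"])
e=state()["eef_pos"]; fit(np.load("s3.npz")["P"],c["color"],[e[0]-12,e[1]-2,e[2]-27,.19,.436],30)
c=snap("top","t3"); fit(np.load("t3.npz")["P"],c["color"],[e[0]-12,e[1]-2,e[2]-27,.19,.436],30)
E
```

```text
[ 556.10689697 -183.70952231  237.96689522] [-0.42666921 -0.21421202 -5.01015655] 0.42162164464092183 29.984887540340424
1087 1.29 yaw,tilt [11.6 24.5] foot [ 519.2 -191.3  155.7] grip86 [ 554.2 -184.1  233.9]
31 0.45 yaw,tilt [ 0.8 20.9] foot [ 496.5 -193.8   95.2] grip86 [ 527.3 -193.4  175.5]
```

View pics/s3.png

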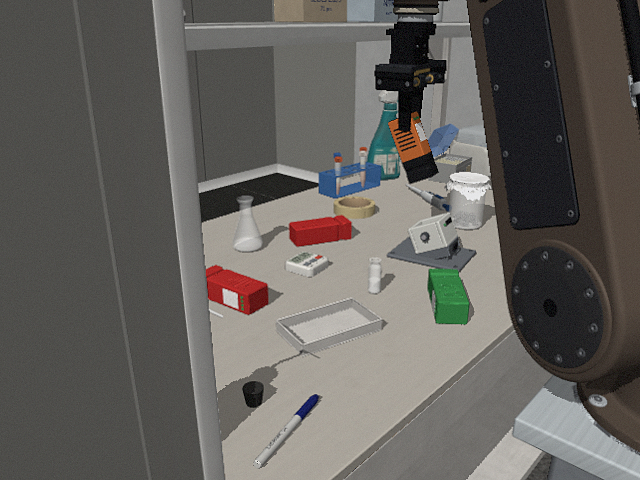

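The pack is out and hanging free, foot at scene (420,170), still leaning 25° in the jaws. The tool can't tilt, so I'll turn the pack upright in the pads by easing its foot against the fixed dock's rear rim. First I'll measure that rim.

```bash
python3 - <<'E'
from h import *
snap("wrist","w3")
a=np.radians(11); X=np.array([np.cos(a),np.sin(a)]);Y=np.array([-np.sin(a),np.cos(a)])
for n in("top1","t3","w3","s3","w1"):
    P=np.load(n+".npz")["P"].reshape(-1,3); P=P[np.isfinite(P[:,0])]
    x=(P[:,:2]-[486.3,-196.5])@X; y=(P[:,:2]-[486.3,-196.5])@Y; z=P[:,2]
    m=(abs(y)<18)&(z>4)&(z<100)&(x>-40)&(x<110); print(n,m.sum())
    for lo in range(-40,110,8):
        q=m&(x>=lo)&(x<lo+8)
        if q.sum()>2: print("  x'",lo,int(q.sum()),np.percentile(z[q],[5,50,95]).round(0))
E
```

```text
top1 853
  x' -40 74 [30. 42. 49.]
  x' -32 78 [50. 58. 67.]
  x' -24 92 [69. 78. 84.]
  x' -16 121 [76. 86. 89.]
  x' -8 106 [76. 84. 91.]
  x' 0 65 [81. 95. 99.]
  x' 8 12 [73. 87. 96.]
  x' 16 10 [72. 80. 95.]
  x' 24 8 [64. 78. 84.]
  x' 32 3 [60. 66. 73.]
  x' 40 10 [59. 62. 85.]
  x' 48 53 [ 7. 10. 31.]
  x' 56 58 [ 6.  9. 13.]
  x' 64 70 [ 7.  9. 12.]
  x' 72 79 [ 7.  9. 12.]
  x' 80 13 [ 5.  8. 11.]
t3 528
  x' -40 41 [30. 43. 50.]
  x' -32 45 [52. 60. 67.]
  x' -24 47 [69. 77. 85.]
  x' -16 99 [36. 85. 89.]
  x' -8 80 [32. 35. 39.]
  x' 0 77 [28. 31. 34.]
  x' 8 76 [24. 27. 30.]
  x' 16 35 [22. 25. 27.]
  x' 48 7 [ 8.  9. 12.]
  x' 56 6 [ 9.  9. 11.]
  x' 64 8 [ 7.  9. 10.]
  x' 72 6 [ 7.  9. 10.]
w3 1118
  x' 40 161 [ 8.  9. 11.]
  x' 48 222 [ 8.  9. 11.]
  x' 56 223 [ 8.  9. 10.]
  x' 64 225 [ 8.  9. 11.]
  x' 72 223 [ 8.  9. 10.]
  x' 80 64 [6. 8. 9.]
s3 434
  x' -40 107 [ 8. 35. 47.]
  x' -32 72 [49. 57. 66.]
  x' -24 81 [64. 75. 82.]
  x' -16 31 [82. 86. 87.]
  x' 32 5 [ 6.  8. 56.]
  x' 40 36 [ 8. 59. 60.]
  x' 48 22 [ 7.  8. 10.]
  x' 56 25 [ 7.  8. 10.]
  x' 64 29 [ 7.  8. 10.]
  x' 72 23 [ 7.  9. 10.]
w1 1238
  x' -40 75 [36. 38. 42.]
  x' -32 58 [48. 52. 63.]
  x' -24 40 [74. 80. 81.]
  x' -16 238 [63. 87. 88.]
  x' -8 210 [74. 84. 88.]
  x' 0 42 [89. 95. 98.]
  x' 56 90 [ 8.  9. 10.]
  x' 64 208 [ 8.  9. 10.]
  x' 72 206 [ 8.  9. 10.]
  x' 80 71 [ 5.  8. 10.]
```

View pics/w3.png

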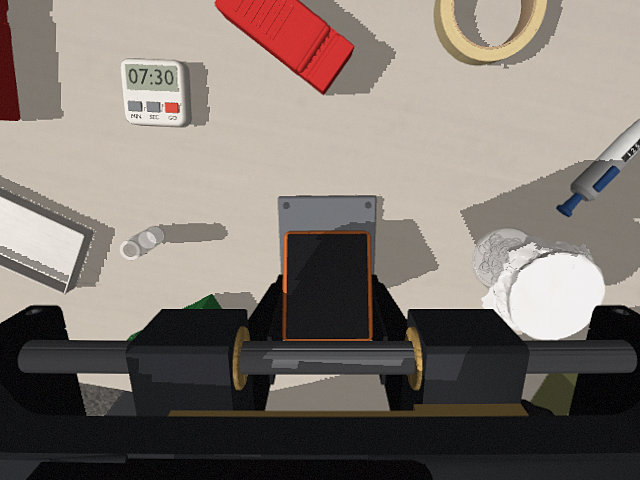

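>>> arm_command(deltas=[{"dx": 0.014, "dy": 0.003, "dz": 0, "yaw": 0}, {"dx": 0.015, "dy": 0.003, "dz": 0, "yaw": 0}, {"dx": 0.014, "dy": 0.003, "dz": 0, "yaw": 0}, {"dx": 0, "dy": 0, "dz": -0.02, "yaw": 0}, {"dx": 0, "dy": 0, "dz": -0.025, "yaw": 0}, {"dx": 0, "dy": 0, "dz": -0.025, "yaw": 0}, {"dx": 0, "dy": 0, "dz": -0.02, "yaw": 0}, {"dx": 0, "dy": 0, "dz": -0.015, "yaw": 0}, {"dx": 0, "dy": 0, "dz": -0.012, "yaw": 0}, {"dx": -0.005, "dy": -0.001, "dz": 0, "yaw": 0}, {"dx": -0.005, "dy": -0.001, "dz": 0, "yaw": 0}, {"dx": -0.003, "dy": -0.0006, "dz": 0, "yaw": 0}, {"dx": -0.003, "dy": -0.0006, "dz": 0, "yaw": 0}, {"dx": -0.003, "dy": -0.0006, "dz": 0, "yaw": 0}, {"dx": -0.003, "dy": -0.0006, "dz": 0, "yaw": 0}])

```text
t: 7.7
eef_pos: [577.4, -179.3, 121.1]
tcp_rot: [3.14, -0.003, 0.194]
ft_force: [6.1, 0.6, -3.0]
opening: 0.418
grip_force: 30.0
```

>>> arm_command(deltas=[{"dx": -0.003, "dy": -0.0006, "dz": 0, "yaw": 0}, {"dx": -0.003, "dy": -0.0006, "dz": 0, "yaw": 0}])

```text
t: 7.9
eef_pos: [571.4, -180.6, 121.1]
tcp_rot: [3.14, -0.003, 0.194]
ft_force: [5.1, 1.6, -2.2]
opening: 0.419
grip_force: 30.0
```

```bash
python3 - <<'E'
from h import *
c=snap("scene","s4"); s=state();e=s["eef_pos"]; print(e,s["ft_force"],s["opening"])
fit(np.load("s4.npz")["P"],c["color"],[e[0]-9,e[1]-2,e[2]-27,.19,.35],65)
E
```

```text
[ 571.09835975 -180.64598742  121.10929743] [ 5.29678991  1.19202148 -3.0208897 ] 0.416582931379464
994 1.51 yaw,tilt [10.7 15.6] foot [ 554.1 -182.9   32.7] grip86 [ 576.8 -178.6  115.5]
```

>>> arm_command(deltas=[{"dx": -0.003, "dy": -0.0006, "dz": 0, "yaw": 0}, {"dx": -0.003, "dy": -0.0006, "dz": 0, "yaw": 0}, {"dx": -0.003, "dy": -0.0006, "dz": 0, "yaw": 0}, {"dx": -0.003, "dy": -0.0006, "dz": 0, "yaw": 0}, {"dx": -0.002, "dy": -0.0004, "dz": 0, "yaw": 0}])

```text
t: 8.45
eef_pos: [557.5, -183.4, 121.1]
tcp_rot: [3.14, -0.003, 0.194]
ft_force: [5.9, 1.8, 0.1]
opening: 0.417
grip_force: 30.0
```

```bash
python3 - <<'E'
from h import *
c=snap("scene","s5"); s=state();e=s["eef_pos"]; print(e,s["ft_force"],s["opening"])
fit(np.load("s5.npz")["P"],c["color"],[e[0]-2,e[1]-2,e[2]-27,.19,.05],65)
E
```

```text
[ 557.28835267 -183.42370856  121.09888261] [ 5.04514531  0.87280956 -1.88181741] 0.41827856908292566
932 1.35 yaw,tilt [10.2  8.6] foot [ 556.4 -182.6   31.3] grip86 [ 569.1 -180.3  116.3]
```

>>> arm_command(deltas=[{"dx": 0.01, "dy": 0.002, "dz": 0, "yaw": 0}, {"dx": 0.02, "dy": 0.004, "dz": 0.01, "yaw": 0}, {"dx": 0, "dy": 0, "dz": 0.03, "yaw": 0}, {"dx": 0, "dy": 0, "dz": 0.03, "yaw": 0}, {"dx": 0, "dy": 0, "dz": 0.03, "yaw": 0}, {"dx": 0, "dy": 0, "dz": 0.02, "yaw": 0}, {"dx": 0, "dy": 0, "dz": 0, "yaw": 0}])

```text
t: 9.2
eef_pos: [587.4, -177.3, 242.6]
tcp_rot: [3.139, -0.003, 0.194]
ft_force: [0.6, -0.7, -4.0]
opening: 0.419
grip_force: 30.0
```

```bash
python3 - <<'E'
from h import *
c=snap("scene","s6"); s=state();e=s["eef_pos"]; print(e,s["ft_force"],s["opening"])
P=np.load("s6.npz")["P"]
for t in(0,.15):fit(P,c["color"],[e[0],e[1],e[2]-27,.19,t],e[2]-120)
cv2.imwrite("pics/s6c.png",cv2.resize(c["color"][60:230,330:500,::-1],(600,600),interpolation=2))
E
```

```text
[ 586.7376626  -176.99971693  240.52690193] [-0.02747296  0.35214634 -3.82151348] 0.42028403984622525
999 1.4 yaw,tilt [10.9  8.8] foot [ 586.  -176.8  152.9] grip86 [ 598.9 -174.4  237.9]
999 1.4 yaw,tilt [10.9  8.8] foot [ 586.  -176.8  152.9] grip86 [ 598.9 -174.4  237.9]
```

View pics/s6c.png

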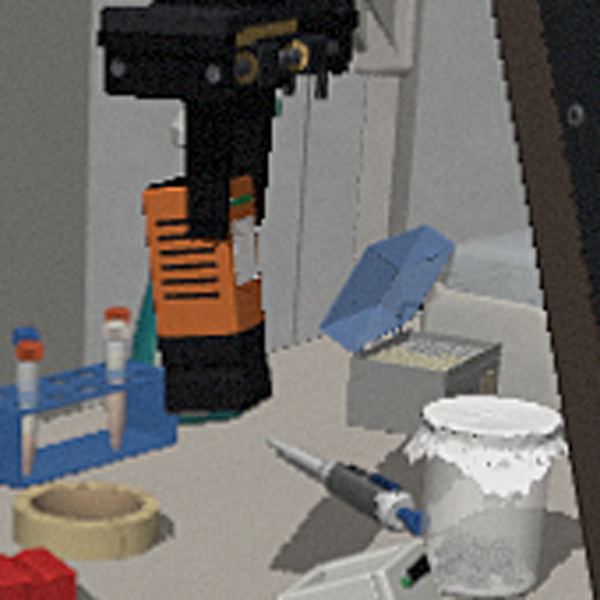

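The pack is close to upright now: its edge in the crop runs from (147,190) to (168,405), a lean of about 6°. I'll carry it to the tray with its wide side along the tray's length.

>>> arm_command(deltas=[{"dx": -0.005, "dy": 0.012, "dz": 0, "yaw": 2.2}, {"dx": -0.0095, "dy": 0.0243, "dz": 0, "yaw": 4.5}, {"dx": -0.0095, "dy": 0.0243, "dz": 0, "yaw": 4.5}, {"dx": -0.0095, "dy": 0.0243, "dz": 0, "yaw": 4.5}, {"dx": -0.0095, "dy": 0.0243, "dz": 0, "yaw": 4.5}, {"dx": -0.0095, "dy": 0.0243, "dz": 0, "yaw": 4.5}, {"dx": -0.0095, "dy": 0.0243, "dz": 0, "yaw": 4.5}, {"dx": -0.0095, "dy": 0.0243, "dz": 0, "yaw": 4.5}, {"dx": -0.0095, "dy": 0.0243, "dz": 0, "yaw": 4.5}, {"dx": -0.0095, "dy": 0.0243, "dz": 0, "yaw": 4.5}, {"dx": -0.0095, "dy": 0.0243, "dz": 0, "yaw": 4.5}, {"dx": -0.0095, "dy": 0.0243, "dz": 0, "yaw": 4.5}, {"dx": -0.0095, "dy": 0.0243, "dz": 0, "yaw": 4.5}, {"dx": -0.0095, "dy": 0.0243, "dz": 0, "yaw": 4.5}, {"dx": -0.0045, "dy": 0.013, "dz": 0, "yaw": 2.1}, {"dx": 0, "dy": 0, "dz": 0, "yaw": 0}, {"dx": 0, "dy": 0, "dz": 0, "yaw": 0}])

```text
t: 10.95
eef_pos: [453.3, 163.8, 239.4]
tcp_rot: [-3.141, 0.001, 1.29]
ft_force: [0.7, -0.7, -4.2]
opening: 0.419
grip_force: 30.0
```

```bash
python3 - <<'E'
from h import *
c=snap("scene","s7"); s=state();e=s["eef_pos"]; print(e,s["ft_force"],s["opening"],np.degrees(s["tcp_rot"]))
P=np.load("s7.npz")["P"]
fit(P,c["color"],[e[0],e[1],e[2]-27,1.288,.1],e[2]-120)
Q=np.load("top1.npz"); 
E
```

```text
[453.57936959 163.45156635 239.51944102] [-0.23715112 -0.17110299 -3.42194807] 0.41913297428333024 [-1.79974761e+02  3.14882947e-02  7.38592948e+01]
2321 0.8 yaw,tilt [73.6  8.8] foot [452.3 163.2 149.5] grip86 [456.1 175.8 234.5]
```

View pics/s7.png

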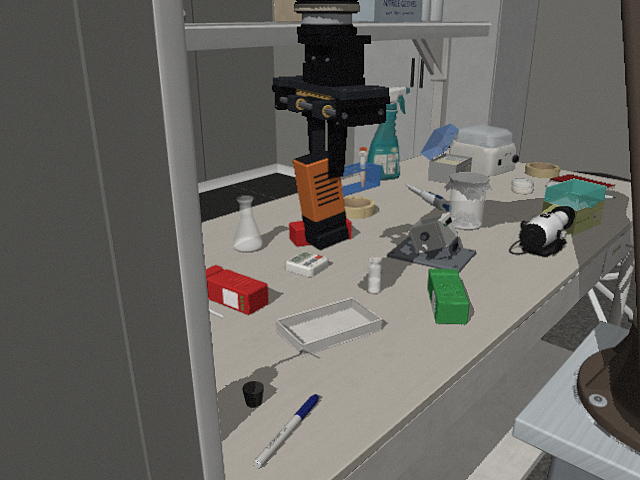

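Two views agree: the pack leans 8.8°, with its foot at (452,163,150), over the tray at (452,157). At that lean, pressing its low edge gently on the tray floor will square it up.

>>> arm_command(deltas=[{"dx": 0, "dy": 0, "dz": -0.015, "yaw": 0}, {"dx": 0, "dy": 0, "dz": -0.025, "yaw": 0}, {"dx": 0, "dy": 0, "dz": -0.03, "yaw": 0}, {"dx": 0, "dy": 0, "dz": -0.025, "yaw": 0}, {"dx": 0, "dy": 0, "dz": -0.02, "yaw": 0}, {"dx": 0, "dy": 0, "dz": -0.015, "yaw": 0}, {"dx": 0, "dy": 0, "dz": -0.007, "yaw": 0}, {"dx": 0, "dy": 0, "dz": -0.002, "yaw": 0}, {"dx": 0, "dy": 0, "dz": 0, "yaw": 0}, {"dx": 0, "dy": 0, "dz": 0, "yaw": 0}])

```text
t: 12.0
eef_pos: [454.0, 163.8, 101.6]
tcp_rot: [3.14, -0.001, 1.29]
ft_force: [0.3, 0.3, -3.4]
opening: 0.418
grip_force: 30.0
```

>>> arm_command(deltas=[{"dx": 0, "dy": 0, "dz": -0.001, "yaw": 0}, {"dx": 0, "dy": 0, "dz": -0.001, "yaw": 0}, {"dx": 0, "dy": 0, "dz": -0.001, "yaw": 0}, {"dx": 0, "dy": 0, "dz": -0.001, "yaw": 0}, {"dx": 0, "dy": 0, "dz": 0, "yaw": 0}])

```text
t: 12.5
eef_pos: [453.5, 163.9, 96.8]
tcp_rot: [-3.141, 0.0, 1.29]
ft_force: [-1.1, -0.4, -3.0]
opening: 0.416
grip_force: 30.0
```

>>> arm_command(deltas=[{"dx": 0, "dy": 0, "dz": -0.001, "yaw": 0}, {"dx": 0, "dy": 0, "dz": -0.001, "yaw": 0}, {"dx": 0, "dy": 0, "dz": -0.001, "yaw": 0}, {"dx": 0, "dy": 0, "dz": 0, "yaw": 0}])

```text
t: 12.9
eef_pos: [453.6, 163.9, 94.4]
tcp_rot: [3.141, -0.0, 1.29]
ft_force: [-1.2, -0.5, 5.0]
opening: 0.418
grip_force: 30.0
```

>>> arm_command(deltas=[{"dx": 0, "dy": 0, "dz": -0.001, "yaw": 0}, {"dx": 0, "dy": 0, "dz": 0, "yaw": 0}])

```text
t: 13.1
eef_pos: [453.7, 163.9, 94.2]
tcp_rot: [3.141, -0.0, 1.29]
ft_force: [-5.3, -1.7, 17.4]
opening: 0.421
grip_force: 30.0
```

>>> arm_command(deltas=[{"dx": 0, "dy": 0, "dz": -0.001, "yaw": 0}, {"dx": 0, "dy": 0, "dz": 0, "yaw": 0}])

```text
t: 13.3
eef_pos: [453.9, 163.8, 94.0]
tcp_rot: [3.14, -0.001, 1.29]
ft_force: [-6.9, -3.0, 30.7]
opening: 0.418
grip_force: 30.1
```

```bash
python3 - <<'E'
from h import *
c=snap("scene","s8"); s=state();e=s["eef_pos"]; print(e,s["ft_force"],s["moment"])
fit(np.load("s8.npz")["P"],c["color"],[e[0],e[1],e[2]-27,1.288,.1],45)
cv2.imwrite("pics/s8c.png",cv2.resize(c["color"][180:380,240:440,::-1],(600,600),interpolation=2))
E
```

```text
[453.95492963 163.82006128  94.03604493] [-6.62668072 -3.91164248 29.71555669] [-0.6046383   1.6298383   0.08290365]
1815 0.79 yaw,tilt [73.9  9. ] foot [452.9 162.9   4.6] grip86 [456.6 175.9  89.5]
```

View pics/s8c.png

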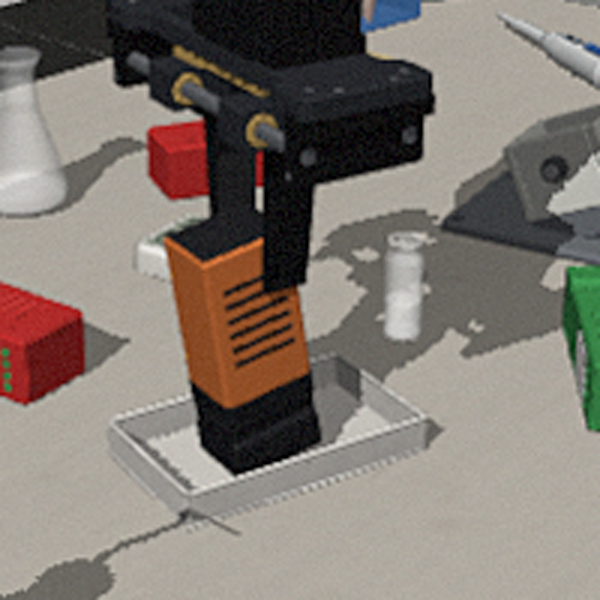

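It still leans 9°, with the low edge pinned on the tray floor under 30 N. Pressing alone has a short lever, so I'll draw the grip sideways about the pinned edge instead.

>>> arm_command(deltas=[{"dx": -0.0003, "dy": -0.001, "dz": 0.0005, "yaw": 0}, {"dx": -0.0003, "dy": -0.001, "dz": 0, "yaw": 0}, {"dx": -0.0003, "dy": -0.001, "dz": 0, "yaw": 0}, {"dx": -0.0003, "dy": -0.001, "dz": 0, "yaw": 0}, {"dx": -0.0003, "dy": -0.001, "dz": 0, "yaw": 0}])

```text
t: 13.85
eef_pos: [452.4, 159.2, 93.2]
tcp_rot: [3.14, -0.001, 1.29]
ft_force: [-1.3, 2.0, 4.9]
opening: 0.418
grip_force: 30.0
```

>>> arm_command(deltas=[{"dx": -0.0003, "dy": -0.001, "dz": -0.0002, "yaw": 0}, {"dx": -0.0003, "dy": -0.001, "dz": -0.0002, "yaw": 0}, {"dx": -0.0003, "dy": -0.001, "dz": -0.0002, "yaw": 0}, {"dx": -0.0003, "dy": -0.001, "dz": -0.0002, "yaw": 0}])

```text
t: 14.25
eef_pos: [451.2, 155.1, 92.1]
tcp_rot: [3.141, -0.001, 1.29]
ft_force: [-2.0, 2.0, 5.9]
opening: 0.42
grip_force: 30.0
```

```bash
python3 - <<'E'
from h import *
c=snap("scene","s9"); s=state();e=s["eef_pos"]; print(e,s["ft_force"],s["moment"])
fit(np.load("s9.npz")["P"],c["color"],[e[0],e[1],e[2]-27,1.288,.1],45)
E
```

```text
[451.16500326 154.98762128  92.04794649] [-1.53667421  1.85303342  5.436456  ] [0.70701069 0.19854408 0.04363243]
1875 0.8 yaw,tilt [73.7  5.1] foot [452.5 162.5   2.9] grip86 [454.7 169.8  88.5]
```

>>> arm_command(deltas=[{"dx": -0.0003, "dy": -0.001, "dz": -0.0002, "yaw": 0}, {"dx": -0.0003, "dy": -0.001, "dz": -0.0002, "yaw": 0}, {"dx": -0.0003, "dy": -0.001, "dz": -0.0002, "yaw": 0}, {"dx": -0.0003, "dy": -0.001, "dz": -0.0002, "yaw": 0}, {"dx": -0.0003, "dy": -0.001, "dz": -0.0002, "yaw": 0}, {"dx": -0.0003, "dy": -0.001, "dz": -0.0002, "yaw": 0}, {"dx": -0.0003, "dy": -0.001, "dz": -0.0002, "yaw": 0}])

```text
t: 15.0
eef_pos: [448.9, 147.8, 90.1]
tcp_rot: [3.141, -0.0, 1.29]
ft_force: [0.8, 3.1, 1.0]
opening: 0.42
grip_force: 30.0
```

```bash
python3 - <<'E'
from h import *
c=snap("scene","s10"); s=state();e=s["eef_pos"]; print(e,s["ft_force"],s["moment"])
fit(np.load("s10.npz")["P"],c["color"],[e[0],e[1],e[2]-27,1.288,.1],45)
E
```

```text
[448.86493481 147.7362881   90.10149797] [ 1.2040758   2.5178194  -0.15893655] [ 0.80837881 -0.4178558  -0.03078072]
1888 0.78 yaw,tilt [73.7  1.8] foot [452.3 162.2   1.6] grip86 [453.1 164.8  87.6]
```

It leans only 1.8° now and the force is near zero, so I'll release and retreat upwards.

>>> arm_command(deltas=[{"dx": 0, "dy": 0, "dz": 0, "yaw": 0}, {"dx": 0, "dy": 0, "dz": 0, "yaw": 0}, {"dx": 0, "dy": 0, "dz": 0, "yaw": 0}, {"dx": 0, "dy": 0, "dz": 0, "yaw": 0}], gripper=0.06)

```text
t: 15.45
eef_pos: [448.7, 147.8, 90.2]
tcp_rot: [-3.141, 0.0, 1.29]
ft_force: [-0.8, 0.5, -0.6]
opening: 0.623
grip_force: 0.0
```

>>> arm_command(deltas=[{"dx": 0, "dy": 0, "dz": 0, "yaw": 0}, {"dx": 0, "dy": 0, "dz": 0, "yaw": 0}, {"dx": 0, "dy": 0, "dz": 0, "yaw": 0}, {"dx": 0, "dy": 0, "dz": 0.005, "yaw": 0}, {"dx": 0, "dy": 0, "dz": 0.015, "yaw": 0}, {"dx": 0, "dy": 0, "dz": 0.025, "yaw": 0}, {"dx": 0, "dy": 0, "dz": 0.03, "yaw": 0}, {"dx": 0, "dy": 0, "dz": 0.03, "yaw": 0}, {"dx": 0, "dy": 0, "dz": 0.03, "yaw": 0}, {"dx": 0, "dy": 0, "dz": 0.02, "yaw": 0}, {"dx": 0, "dy": 0, "dz": 0, "yaw": 0}, {"dx": 0, "dy": 0, "dz": 0, "yaw": 0}], gripper=0.09)

```text
t: 16.65
eef_pos: [448.5, 147.8, 245.1]
tcp_rot: [3.141, -0.0, 1.29]
ft_force: [0.3, -0.7, -0.8]
opening: 0.944
grip_force: 0.0
```

```bash
python3 - <<'E'
from h import *
c=snap("scene","s11"); s=state();e=s["eef_pos"]; print(e,s["ft_force"],s["t"])
p=fit(np.load("s11.npz")["P"],c["color"],[452,162,64,1.288,.03],45)
P=np.load("s11.npz")["P"].reshape(-1,3); t=P[(abs(P[:,0]-452)<75)&(abs(P[:,1]-158)<95)&(P[:,2]>14)&(P[:,2]<22)]; print(len(t),cv2.minAreaRect(t[:,:2].astype(np.float32)))
E
```

```text
[448.33424369 147.78099833 244.51147592] [-0.36653081  0.00799937 -0.83660501] 16.7
2062 0.76 yaw,tilt [73.8 -0.1] foot [452.4 162.2   0.9] grip86 [452.3 162.1  86.9]
904 ((450.1058654785156, 159.56668090820312), (141.56971740722656, 87.2639389038086), 73.81472778320312)
```

View pics/s11.png

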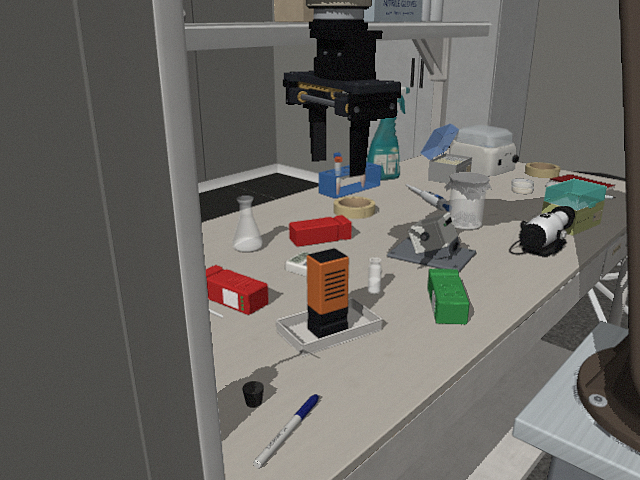

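The pack stands upright in the tray at (328,292), leaning about 0.1°. The gripper is clear and the bystanders haven't moved, so I'm handing in.

```bash
python3 -c "
from cell import job_done
print(job_done())"
```

```text
the job is handed in; nothing more can be done
None
```

The orange pack is out of the dock and standing upright in the steel tray, about 0.1° off vertical by the last camera fit; the gripper is clear, the timer, flask and vial are where they were, and the job was handed in at about 17 s with no verdict returned.

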